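Bring the red-topped spice round to the front and fetch it

TASK

Turn the spice carousel by pushing the fins on its rim, not the jars, until the red-topped jar stands still at the front, in line with the red diamond on the foot. Then lift that jar out and stand it upright well on the chopping board, set down and not dropped, leaving the other jars standing on the carousel and everything else on the worktop where it is.

Things in the scene. Friction and masses are not known exactly. Their poses are not given: they have to be found in the camera images.
- red_jar: glass spice jar with a RED cap, 45 mm across, 106 mm tall, 0.08 to 0.17 kg, standing loose on the carousel tray, its axis about 75 mm from the carousel's axis. Origin: centre of its underside; z up. Cap: the top 21 mm, 45 mm across; body 42 mm across. Like its neighbours it topples if the tray is struck or jerked (fin speed well over 0.1 m/s at first touch).
- foot: the carousel's fixed black foot; cannot move. Origin: on the turning axis, at worktop height; its -x axis points to the FRONT of the carousel, where a tongue (36 mm wide, 6 mm high, reaching 162 mm from the axis) carries a small red diamond 147 mm from the axis. The foot may be turned by up to 0.3 rad from facing the robot.
- front (a point): the front place of the carousel, fixed to the foot: the point on the tray floor 75 mm from the turning axis, in line with the red diamond, over which the jar must come to stand.
- tray: the carousel's round white tray, 111 mm radius; turns without end about its vertical axis, with light friction (0.06 N m), and stays where it is left. Origin on the axis, 12 mm above the worktop, z up. Floor 24 mm, lip (5 mm thick) top 40 mm above the worktop. The five jars stand half-way between its fins, at 0, 72, 144, 216, 288 degrees from its own -x axis, 75 mm from the axis.
- fin (a point): centre of one of the tray's five equal pale wooden upright fins to push it by, evenly spaced (72 degrees) round the rim; this one is 36 degrees anticlockwise from the tray's -x axis. Each reaches from 108 to 146 mm from the axis, is 11 mm thick, and stands 14 to 76 mm above the worktop. Between fins, outside the lip, the air is free down to the worktop or the foot's 6 mm tongue.
- board: wooden chopping board lying on the worktop to the left, fixed, 150 mm (its x) by 220 mm (its y), top 22 mm above the worktop. Origin: centre of its underside.
- shaker: salt shaker with a grey domed top, 44 mm across, 90 mm tall, loose on the carousel tray; must stay upright there. Origin: centre of its underside.
- dark_jar_a: glass spice jar with a black or dark brown cap and no red on the cap, 41 mm across, 105 mm tall, loose on the carousel tray; must stay upright there. Origin: centre of its underside, z up.
- dark_jar_b: glass spice jar with a black or dark brown cap and no red on the cap, 41 mm across, 105 mm tall, loose on the carousel tray; must stay upright there. Origin: centre of its underside, z up.
- dark_jar_c: glass spice jar with a black or dark brown cap and no red on the cap, 41 mm across, 105 mm tall, loose on the carousel tray; must stay upright there. Origin: centre of its underside, z up.
- tumbler: clear glass tumbler, 80 mm across, 88 mm tall, a loose bystander behind, between carousel and board. Origin: centre of its underside.
- garlic: garlic bulb, 60 mm across, 59 mm tall, a loose bystander at the near left. Origin: centre of its underside.
- pepper_mill: dark wooden pepper mill, 58 mm across, 170 mm tall, a loose bystander at the far left. Origin: centre of its underside.
- soup_tin: tin can, 76 mm across, 110 mm tall, a loose bystander left of the board. Origin: centre of its underside.
Mind the look-alikes: they are no part of the job. Leave any pink look-alike of the dark_jar_c alone.

How it is judged (in metres and radians):
On the way:
1. the red-topped jar, untouched by the hand, stands at rest on the tray at the front, within 20 mm of the front place (horizontal distance between red_jar and front below 0.02 m and height (world z) of red_jar below 0.03 m and angle between red_jar's own z axis and vertical below 0.1 rad and linear speed of red_jar below 0.01 m/s and angular speed of red_jar below 0.1 rad/s and contact force between the fingers and red_jar below 0.3 N), for 0.2 s.
At the end, for the whole second after the job is handed in: The red-topped jar stands upright (within 0.1 rad) and at rest on the board, its axis within 60 mm of the board's middle along the short side and 95 mm along the long side; the other four jars stand upright (within 0.2 rad) on the tray, within 110 mm of its axis (x of red_jar in the frame of board between -0.06 and 0.06 m and y of red_jar in the frame of board between -0.095 and 0.095 m and height (world z) of red_jar between 0.017 and 0.028 m and angle between red_jar's own z axis and vertical below 0.1 rad and linear speed of red_jar below 0.02 m/s and angle between each of shaker, dark_jar_a, dark_jar_b, dark_jar_c's own z axis and vertical below 0.2 rad and horizontal distance between each of shaker, dark_jar_a, dark_jar_b, dark_jar_c and foot below 0.11 m); the robot touches nothing.
It fails at once if the hand pushed or gripped the red-topped jar on the carousel before it had come to the front (contact force between the fingers and red_jar above 1 N and horizontal distance between red_jar and front above 0.035 m and horizontal distance between red_jar and foot below 0.105 m and height (world z) of red_jar below 0.04 m).
It fails at once if another jar on the carousel was pushed or gripped by the hand (contact force between the fingers and shaker above 2 N or contact force between the fingers and dark_jar_a above 2 N or contact force between the fingers and dark_jar_b above 2 N or contact force between the fingers and dark_jar_c above 2 N).
It fails at once if another jar tipped or left the carousel (angle between any of shaker, dark_jar_a, dark_jar_b, dark_jar_c's own z axis and vertical above 0.35 rad or horizontal distance between any of shaker, dark_jar_a, dark_jar_b, dark_jar_c and foot above 0.11 m).
It fails at once if the red-topped jar was let go or dropped more than 15 mm above the board (contact force between the fingers and red_jar below 0.05 N and height (world z) of red_jar above 0.037 m and horizontal distance between red_jar and foot above 0.13 m).
It fails at once if a bystander was moved by more than 25 mm (distance of any of tumbler, garlic, pepper_mill, soup_tin from where it was at the start of the episode above 0.025 m).
It also fails if it takes over 72 s, if anything falls off the work surface, if the arm or the gripper's body presses on something with over 40 N, if the wrist force passes 120 N, or if a joint passes its speed limit or range.

ROBOT

A 6-joint arm with a two-finger parallel gripper is mounted at the origin on a cart in front of the work surface, level with it; the furniture and walls round the work are solid. World frame = base frame: x ahead of the robot, y to its left, z up, the work surface at z = 0. Lengths are in mm, angles in rad, forces in N, time in s.
With the tool pointing down it reaches from about 400 to 925 mm from the base axis. Payload 12.5 kg.
Tool frame: the origin (TCP) lies at the very end of the fingers, on their centre line; the grasp point (between the pads) lies 19 mm behind it; z points along the fingers, y is the line along which they close (so a half turn about z gives the same grasp; the last joint's range is limited). The gripper opens to 95 mm and grips with 3 to 60 N. Pads are 20 mm wide; open, the fingers measure 119 mm over their backs; the gripper's body (75 mm by 180 mm) begins 59 mm behind the grasp point.
Start: joints at [1.097, 0.491, 1.559, -0, 1.092, -0.106], TCP at [224.712, 583.225, 214.661] pointing down, gripper open.
Joint ranges: [-3.1, 3.1], [-0.84, 2.19], [0.05, 2.79], [-1.13, 4.28], [0.06, 2.93], [-2.69, 2.69]. Speed limits (rad/s): [2.22, 2.22, 2.79, 3.14, 3.14, 3.14].

INTERFACE

Orientations are given as [roll, pitch, yaw] about the fixed x, y, z axes, in that order (R = Rz(yaw) Ry(pitch) Rx(roll)).
In Python, from cell import * gives the robot as it stands.
- The arm moves only by the tool jog_arm, never from a script. Its argument "targets" is a list of rows, each an object with "turn": the turn, a rotation vector about the world's x, y, z in degrees, a list of three; "slide": the shift along the world's x, y, z in mm, a list of three; "claw": the opening in per cent of the stroke, from 0 (shut) to 100 (fully open). In form: [{"turn": [wx, wy, wz], "slide": [x, y, z], "claw": claw}, ...]. A call has 1 to 5 rows; each row shifts and turns the commanded pose from where the row before left it; what a row does not reach is not made up. A row lasts 1/8 s, in which the tool goes at most 62.5 mm and 10.7 degrees, less where a joint would pass 70% of its speed; a pose out of reach is approached as far as the arm can. A call with a gripper value outside its range is refused whole. The fingers move at their own pace and stop on an object; the grip force is fixed at half the most. Time passes only in rows, so rows that do not move let the fingers close. It gives the time, the measured TCP pose, the force, the opening and the grip force at its end, in the units of the state.
- state(): the state, without advancing time (a new reading comes with each control period).
- read_camera(name): name is "scene" or "top" or "wrist"; returns a dict with "frame" (400x640x3 uint8, blue, green, red), "mtx" (3x3 intrinsics, pixels), "R" (3x3) and "t" (3): a world point X has camera coordinates R X + t. Camera axes: x right, y down, z forward; pixel columns grow to the right and rows downward; lengths in mm; the calibration is good to about 2 mm. A picture is of the moment at which its call begins. There is no depth.
- job_done(): hands the job in; it is judged then, once.
Trained networks look in the newest picture that a camera, given by its name, has taken for a name from the list of things; names that differ only in an ending like _2 or _b are one class to them, and where a whole thing is asked for, a point or a joint stands for the part that bears it (a point fixed in the world has none). Each returns a list of dicts, best first, with "conf" (0 to 1); they miss things now and then, are a little off and sometimes report something else, mostly with a low value. They report only what shows in the picture. A call takes as long as a camera call. They do not tell look-alikes from the thing itself.
- look_for(query, camera): "xy" ([column, row] in pixels, amid what is visible of it).
The state is a dict: "t": time; "joints": joint angles; "qvel": joint speeds; "tau": joint torques, N m; "eef_pos": TCP position; "tcp_rot": TCP orientation; "ft_force": force on the tool from outside, world axes, zero at the start; "moment": the same for the moment, N m; "opening": opening from 0.0 (shut) to 1.0 (fully open); "grip_force": force on a finger pad.
Only numpy, scipy, OpenCV 4.12 (cv2) and the standard library are available. Lean on these libraries where they do the work, as an engineer would, in place of code of your own. Each camera call takes 0.05 s, during which the arm holds its last target. There are 200 camera calls.

## Working session

There is one attempt and no reset: what is moved stays moved. The work goes in short steps, Python scripts to look and compute and a tool call to move; the robot and the scene stay as the last step left them, time stands still between calls to the robot, and variables do not carry over. Pictures are saved under pics/ and viewed, at most 10 in all, crops included, and the job is handed in when it is done.

Besides the shell and the picture viewer there is one more tool, called as name(argument=value, ...), one argument or row to a line, values as JSON. jog_arm: Moves the arm, as the interface text tells. Its arguments: {"type":"object","properties":{"targets":{"type":"array","items":{"type":"object","properties":{"turn":{"type":"array","items":{"type":"number"}},"slide":{"type":"array","items":{"type":"number"}},"claw":{"type":"number"}}}}},"required":["targets"]}

```bash
mkdir -p pics; ls; cat > h.py <<'E'
from cell import *
import numpy as np, cv2
def ray(c,xy,z):
    K=np.array(c["mtx"]);R=np.array(c["R"]);t=np.array(c["t"]).ravel()
    d=R.T@np.linalg.inv(K)@np.array([xy[0],xy[1],1.0]);o=-R.T@t
    return o+d*(z-o[2])/d[2]
def proj(c,X):
    p=np.array(c["mtx"])@(np.array(c["R"])@np.array(X,float)+np.array(c["t"]).ravel());return p[:2]/p[2]
E
python3 - <<'E'
from h import *
s=state();print(s["t"],s["eef_pos"],s["tcp_rot"],s["opening"])
H=dict(red_jar=95,foot=3,tray=24,fin=76,board=22,shaker=70,dark_jar_a=95,tumbler=60,garlic=40,pepper_mill=120,soup_tin=80)
for n in ("top","scene"):
    c=read_camera(n);cv2.imwrite(f"pics/{n}0.png",c["frame"])
    print(n,"cam at",-np.array(c["R"]).T@np.array(c["t"]).ravel())
    for q,z in H.items():
        print(q,[(np.round(d["xy"]).tolist(),round(d["conf"],2),np.round(ray(c,d["xy"],z)[:2]).tolist()) for d in look_for(q,n)])
E
```

```text
pics
0.0 [224.56831947 582.98997429 214.03138535] [-3.14042664e+00 -1.31956973e-04  2.77385610e+00] 1.001550579135293
top cam at [ 244.43067868  139.02292253 1548.30098607]
red_jar [([385.0, 195.0], 0.6, [514.0, -56.0])]
foot [([351.0, 220.0], 0.72, [451.0, 33.0]), ([172.0, 244.0], 0.37, [363.0, 568.0])]
tray [([367.0, 180.0], 0.58, [573.0, -11.0]), ([367.0, 147.0], 0.23, [674.0, -11.0])]
fin [([366.0, 181.0], 0.85, [557.0, -4.0])]
board [([250.0, 211.0], 0.74, [466.0, 337.0])]
shaker [([354.0, 191.0], 0.77, [527.0, 31.0])]
dark_jar_a [([391.0, 166.0], 0.84, [600.0, -74.0]), ([471.0, 171.0], 0.76, [592.0, -305.0]), ([368.0, 145.0], 0.54, [661.0, -6.0]), ([345.0, 166.0], 0.5, [597.0, 60.0])]
tumbler [([293.0, 133.0], 0.6, [700.0, 215.0])]
garlic []
pepper_mill [([194.0, 166.0], 0.8, [578.0, 491.0])]
soup_tin [([172.0, 243.0], 0.76, [360.0, 548.0])]
scene cam at [-382.56250392 -871.1811388   891.08010966]
red_jar [([364.0, 210.0], 0.56, [517.0, -77.0]), ([383.0, 206.0], 0.21, [585.0, -97.0])]
foot [([330.0, 232.0], 0.54, [439.0, 0.0])]
tray [([364.0, 217.0], 0.69, [565.0, -36.0])]
fin [([369.0, 217.0], 0.66, [521.0, -97.0]), ([362.0, 212.0], 0.44, [528.0, -59.0]), ([353.0, 189.0], 0.41, [607.0, 63.0])]
board [([273.0, 192.0], 0.83, [428.0, 302.0])]
shaker [([342.0, 205.0], 0.78, [512.0, 21.0])]
dark_jar_a [([442.0, 246.0], 0.9, [554.0, -349.0]), ([382.0, 203.0], 0.78, [595.0, -83.0]), ([353.0, 185.0], 0.66, [604.0, 62.0]), ([374.0, 185.0], 0.48, [659.0, 12.0])]
tumbler [([342.0, 170.0], 0.92, [693.0, 210.0])]
garlic [([237.0, 199.0], 0.48, [283.0, 319.0])]
pepper_mill [([274.0, 148.0], 0.63, [530.0, 433.0])]
soup_tin [([222.0, 164.0], 0.78, [344.0, 517.0]), ([367.0, 221.0], 0.67, [498.0, -109.0])]
```

View pics/top0.png

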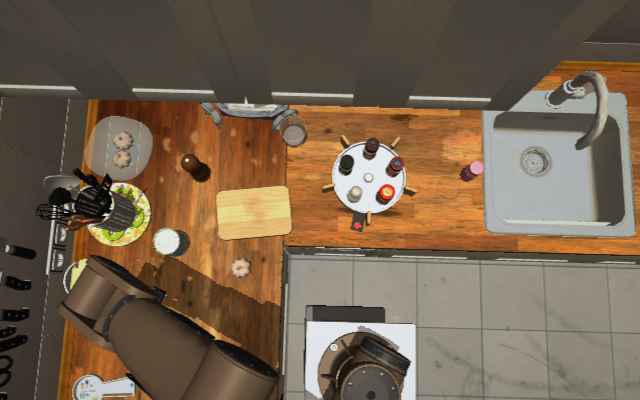

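View pics/scene0.png

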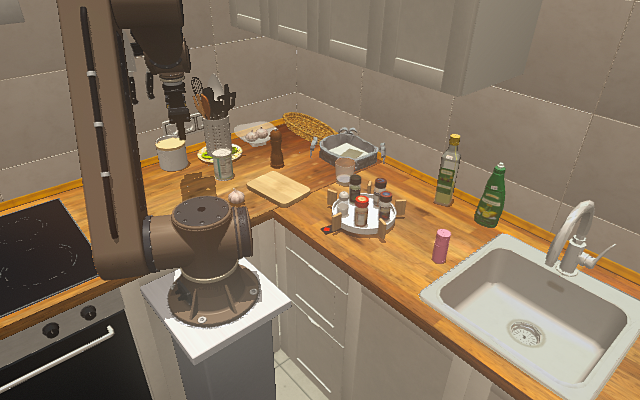

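The top view shows the carousel round (369,178), the diamond near (358,225), the red cap at (387,191), the front fin at (369,217) and the board at (254,212). The pink jar at (471,171) is the look-alike. I'll measure more closely now.

```bash
python3 - <<'E'
from h import *
c=read_camera("top");f=c["frame"]
x0,y0,x1,y1=310,125,440,240
cv2.imwrite("pics/crop.png",cv2.resize(f[y0:y1,x0:x1],None,fx=5,fy=5,interpolation=cv2.INTER_CUBIC))
hsv=cv2.cvtColor(f,cv2.COLOR_BGR2HSV)
red=(((hsv[...,0]<6)|(hsv[...,0]>174))&(hsv[...,1]>190)&(hsv[...,2]>110)).astype(np.uint8)
n,l,st,ce=cv2.connectedComponentsWithStats(red)
for i in range(1,n):
    if x0<ce[i][0]<x1 and y0<ce[i][1]<y1 and st[i][4]>4: print("red",ce[i],st[i],ray(c,ce[i],130),ray(c,ce[i],6))
w=((hsv[...,1]<40)&(hsv[...,2]>150)).astype(np.uint8); w[:y0]=0;w[y1:]=0;w[:,:x0]=0;w[:,x1:]=0
cn=max(cv2.findContours(w,0,1)[0],key=cv2.contourArea)
hull=cv2.convexHull(cn);P=np.array([ray(c,p[0],40)[:2] for p in cn])
def fit(P):
    A=np.c_[2*P,np.ones(len(P))];s=np.linalg.lstsq(A,(P**2).sum(1),rcond=None)[0];return s[:2],np.sqrt(s[2]+s[:2]@s[:2])
for k in range(6):
    m,r=fit(P);e=np.hypot(*(P-m).T)-r
    print(m,r,len(P));P=P[e>-4] if k<5 else P
b=(abs(hsv[...,0].astype(int)-18)<8)&(hsv[...,2]>190); b[:,:205]=0;b[:,300:]=0;b[:180]=0;b[245:]=0
cb=max(cv2.findContours(b.astype(np.uint8),0,1)[0],key=cv2.contourArea)
box=cv2.boxPoints(cv2.minAreaRect(cb));print("board",[ray(c,p,22)[:2].round() for p in box])
E
```

```text
red [393.25  159.375] [392 158   4   5   8] [610.74296703 -74.78550816 130.        ] [642.76911959 -93.47846943   6.        ]
red [386.08433735 191.91566265] [379 185  15  15  83] [516.16473931 -54.93747962 130.        ] [539.92205447 -71.89515652   6.        ]
[572.1622307   -8.07747493] 101.39348007584935 271
[576.09840895 -12.24741621] 107.02273936895956 210
[577.55096266 -13.15170657] 108.12777183020249 182
[578.40216104 -13.70392267] 108.66984529475583 170
[578.43832955 -13.77226372] 108.71073702712255 169
[578.43832955 -13.77226372] 108.71073702712255 169
board [array([524., 449.]), array([551., 227.]), array([403., 209.]), array([378., 427.])]
```

View pics/crop.png

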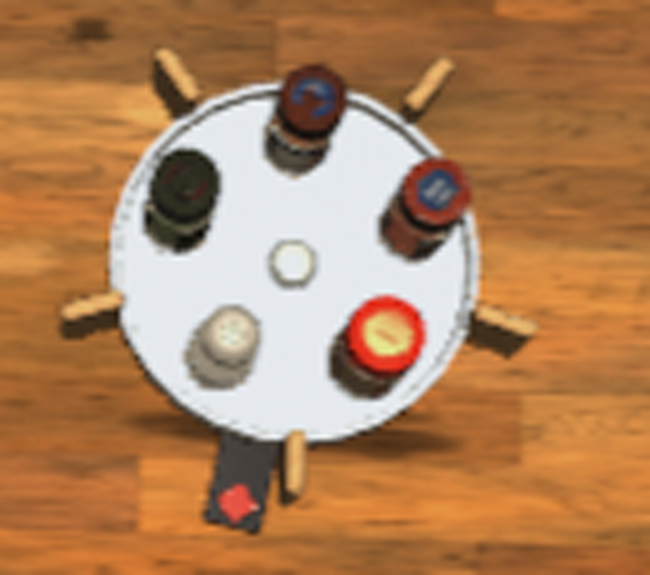

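The crop shows tray centre at crop (295,261), diamond (238,502), red cap (387,335), and front fin from (297,432) to (292,490). The other fins are at about (175,75), (430,87), (505,320) and (90,308).

```bash
python3 - <<'E'
from h import *
c=read_camera("top")
g=lambda x,y,z: ray(c,((x-2)/5+310,(y-2)/5+125),z)[:2]
for n,a in dict(c40=(295,261,40),knob=(293,263,40),dia=(238,502,6),cap=(387,335,130),fi=(297,432,76),fo=(292,487,76),f2=(530,325,76),f3=(67,313,76),f4=(162,53,76),f5=(447,65,76)).items(): print(n,g(*a).round(1))
C=(np.array([578.,-13.5])+g(295,261,40))/2
ang=lambda p:np.degrees(np.arctan2(*(p-C)[::-1]))%360
d=g(238,502,6);cp=g(387,335,130)
print(C,"front",ang(d),np.hypot(*(d-C)),"jar",ang(cp),np.hypot(*(cp-C)))
for a in [(292,487),(530,325),(67,313),(162,53),(447,65)]:
  p=g(*a,76);print(ang(p),np.hypot(*(p-C)))
s=read_camera("scene")
for X in [(*C,40)]: print(proj(s,X))
E
```

```text
c40 [578.  -14.5]
knob [576.8 -13.3]
dia [435.8  14.8]
cap [517.1 -57.5]
fi [468.8 -13.1]
fo [436.7 -10.6]
f2 [ 535.9 -148.4]
f3 [535.2 121.8]
f4 [694.1  69.5]
f5 [691.7 -99.8]
[578.02020157 -14.01323834] front 168.55241506735467 145.1393227741879 jar 215.54152863462923 74.81831082640196
178.61648069654328 141.37888635189844
252.59098330961245 140.86714657747413
107.49843442154014 142.44129473438113
35.74297757027271 142.99979512237897
322.95620157309156 142.41043083942205
[362.52467454 209.43004594]
```

jog_arm(
  targets=[
    {"turn":[0,0,4],"slide":[40,-40,0],"claw":30},
    {"turn":[0,0,4],"slide":[40,-40,0],"claw":30},
    {"turn":[0,0,4],"slide":[40,-40,0],"claw":30},
    {"turn":[0,0,4],"slide":[40,-40,0],"claw":30},
    {"turn":[0,0,4.5],"slide":[40,-40,0],"claw":30},
  ],
)

```text
t: 1.98
eef_pos: [425.9, 381.9, 214.8]
tcp_rot: [3.141, 0.0, 3.134]
ft_force: [0.8, 0.5, -0.7]
opening: 0.532
grip_force: 0.0
```

jog_arm(
  targets=[
    {"turn":[0,0,0],"slide":[5,-49,0],"claw":30},
    {"turn":[0,0,0],"slide":[5,-49,0],"claw":30},
    {"turn":[0,0,0],"slide":[5,-49,0],"claw":30},
    {"turn":[0,0,0],"slide":[5,-49,0],"claw":30},
    {"turn":[0,0,0],"slide":[5,-49,0],"claw":30},
  ],
)

```text
t: 2.6
eef_pos: [449.8, 136.7, 214.9]
tcp_rot: [3.141, 0.001, 3.132]
ft_force: [1.1, -0.1, -0.2]
opening: 0.302
grip_force: 0.0
```

jog_arm(
  targets=[
    {"turn":[0,0,0],"slide":[0,-49,0],"claw":30},
    {"turn":[0,0,0],"slide":[0,-49,0],"claw":30},
    {"turn":[0,0,0],"slide":[0,-49,0],"claw":30},
    {"turn":[0,0,0],"slide":[0,0,0],"claw":30},
    {"turn":[0,0,0],"slide":[0,0,0],"claw":30},
  ],
)

```text
t: 3.22
eef_pos: [449.7, -8.6, 214.7]
tcp_rot: [3.141, 0.0, 3.131]
ft_force: [0.0, 1.3, -0.6]
opening: 0.299
grip_force: 0.0
```

jog_arm(
  targets=[
    {"turn":[0,0,0],"slide":[-2,-4,-40],"claw":30},
    {"turn":[0,0,0],"slide":[0,0,-40],"claw":30},
    {"turn":[0,0,0],"slide":[0,0,-30],"claw":30},
    {"turn":[0,0,0],"slide":[0,0,0],"claw":30},
    {"turn":[0,0,0],"slide":[0,0,0],"claw":30},
  ],
)

```text
t: 3.85
eef_pos: [448.2, -12.2, 105.6]
tcp_rot: [-3.142, 0.001, 3.133]
ft_force: [0.7, -0.5, 0.1]
opening: 0.302
grip_force: 0.0
```

```bash
python3 - <<'E'
from h import *
c=read_camera("wrist");f=c["frame"].copy()
C=np.array([578,-14.]);u=lambda a:np.array([np.cos(np.radians(a)),np.sin(np.radians(a))])
for r,a,z,n in [(146,179.5,76,'fin'),(147,168.5,6,'dia'),(75,215.5,130,'cap')]:
    p=proj(c,[*(C+r*u(a)),z]);print(n,p)
    if (abs(p)<900).all(): cv2.drawMarker(f,tuple(int(v) for v in p),(255,0,255),0,14,1)
cv2.imwrite("pics/w1.png",f);print(state()["eef_pos"])
E
```

```text
fin [314.6634067  200.05616721]
dia [345.9038271  182.35721922]
cap [238.62332365 365.16150785]
[448.31978182 -12.34379698 105.78263472]
```

View pics/w1.png

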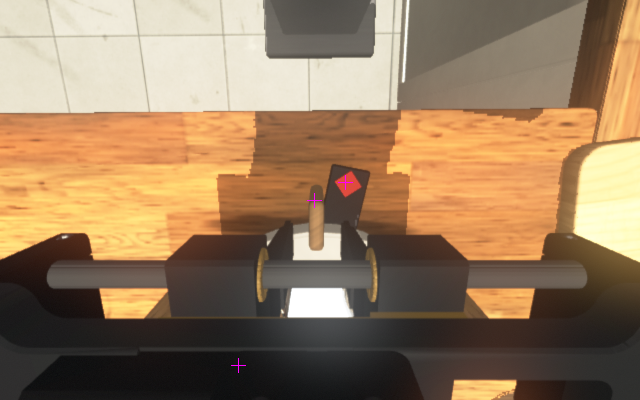

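Diamond at (347,183) matches the prediction, and the fin at (315,190–250) sits between the fingers (275 and 360). I can lower and push.

```bash
python3 -c "
import numpy as np
t=np.radians(179.5-3*np.arange(18));P=130*np.c_[np.cos(t),np.sin(t)]
for k,d in enumerate(np.diff(P,axis=0)):print(179.5-3*(k+1),d.round(1),(P[k+1]+[578,-14]).round(1))"
```

```text
176.5 [0.2 6.8] [448.2  -6.1]
173.5 [0.6 6.8] [448.8   0.7]
170.5 [0.9 6.7] [449.8   7.5]
167.5 [1.3 6.7] [451.1  14.1]
164.5 [1.6 6.6] [452.7  20.7]
161.5 [2.  6.5] [454.7  27.2]
158.5 [2.3 6.4] [457.   33.6]
155.5 [2.7 6.3] [459.7  39.9]
152.5 [3.  6.1] [462.7  46. ]
149.5 [3.3 6. ] [466.  52.]
146.5 [3.6 5.8] [469.6  57.8]
143.5 [3.9 5.6] [473.5  63.3]
140.5 [4.2 5.4] [477.7  68.7]
137.5 [4.5 5.1] [482.2  73.8]
134.5 [4.7 4.9] [486.9  78.7]
131.5 [5.  4.6] [491.9  83.4]
128.5 [5.2 4.4] [497.1  87.7]
```

jog_arm(
  targets=[
    {"turn":[0,0,0],"slide":[0,0,-16],"claw":30},
    {"turn":[0,0,0],"slide":[0,0,-15],"claw":30},
    {"turn":[0,0,0],"slide":[0,0,-14],"claw":30},
    {"turn":[0,0,0],"slide":[0,0,0],"claw":30},
  ],
)

```text
t: 4.4
eef_pos: [447.9, -12.7, 60.1]
tcp_rot: [3.142, 0.0, 3.132]
ft_force: [0.2, -0.1, 0.2]
opening: 0.302
grip_force: 0.0
```

jog_arm(
  targets=[
    {"turn":[0,0,-1.5],"slide":[0.1,3.4,0],"claw":30},
    {"turn":[0,0,-1.5],"slide":[0.1,3.4,0],"claw":30},
    {"turn":[0,0,-1.5],"slide":[0.3,3.4,0],"claw":30},
    {"turn":[0,0,-1.5],"slide":[0.3,3.4,0],"claw":30},
    {"turn":[0,0,-3],"slide":[0.9,6.7,0],"claw":30},
  ],
)

```text
t: 5.03
eef_pos: [449.5, 7.7, 59.8]
tcp_rot: [3.142, 0.0, 2.972]
ft_force: [0.6, -0.6, 0.2]
opening: 0.304
grip_force: 0.2
```

jog_arm(
  targets=[
    {"turn":[0,0,-3],"slide":[1.3,6.7,0],"claw":30},
    {"turn":[0,0,-3],"slide":[1.6,6.6,0],"claw":30},
    {"turn":[0,0,-3],"slide":[2,6.5,0],"claw":30},
    {"turn":[0,0,-3],"slide":[2.3,6.4,0],"claw":30},
    {"turn":[0,0,-3],"slide":[2.7,6.3,0],"claw":30},
  ],
)

```text
t: 5.65
eef_pos: [459.3, 40.4, 59.7]
tcp_rot: [-3.142, -0.0, 2.71]
ft_force: [-0.4, -1.0, 0.0]
opening: 0.3
grip_force: 0.3
```

jog_arm(
  targets=[
    {"turn":[0,0,-3],"slide":[3,6.1,0],"claw":30},
    {"turn":[0,0,-3],"slide":[3.3,6,0],"claw":30},
    {"turn":[0,0,-3],"slide":[3.6,5.8,0],"claw":30},
    {"turn":[0,0,-2],"slide":[2.6,3.7,0],"claw":30},
    {"turn":[0,0,-1],"slide":[1.3,1.9,0],"claw":30},
  ],
)

```text
t: 6.28
eef_pos: [473.1, 63.8, 59.6]
tcp_rot: [-3.142, -0.0, 2.502]
ft_force: [-0.4, -0.7, 0.8]
opening: 0.301
grip_force: 0.2
```

```bash
python3 - <<'E'
from h import *
c=read_camera("top");f=c["frame"]
cv2.imwrite("pics/t2.png",cv2.resize(f[125:240,310:440],None,fx=5,fy=5,interpolation=cv2.INTER_CUBIC))
E
```

```text
(no output)
```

View pics/t2.png

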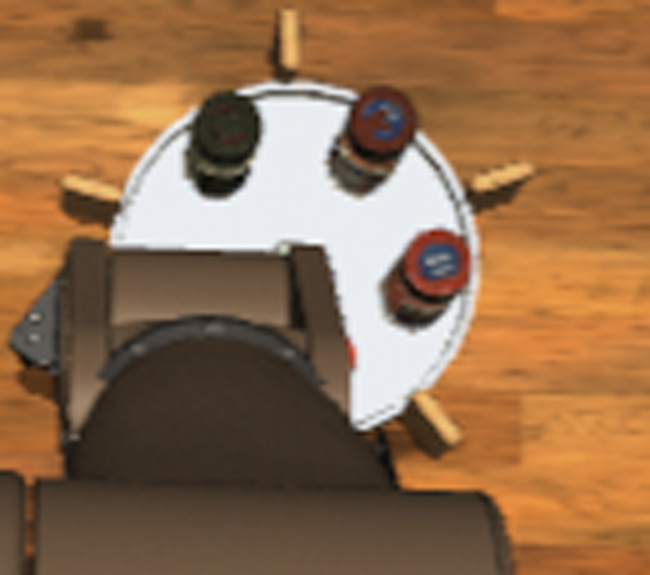

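Jars are all upright. Visible fin ends are at crop (290,12), (530,168), (455,440) and (67,183).

```bash
cat >> h.py <<'E'
C=np.array([578,-14.])
def fins(c,pts):
    for x,y in pts:
        p=ray(c,((x-2)/5+310,(y-2)/5+125),76)[:2]-C;a=np.degrees(np.arctan2(p[1],p[0]))
        print(round(np.hypot(*p)),(a%72+72*(a%72<36))%72, "front fin",(a-168.5-36)%72)
E
python3 - <<'E'
from h import *
fins(read_camera("top"),[(290,12),(530,168),(455,440),(67,183)])
E
```

```text
144 3.103333329070452 front fin 14.603333329070466
145 3.1558807071098727 front fin 14.655880707109873
143 3.194366159235898 front fin 14.69436615923587
142 3.7076017090258517 front fin 15.207601709025852
```

jog_arm(
  targets=[
    {"turn":[0,0,-1.5],"slide":[2.1,2.7,0],"claw":30},
    {"turn":[0,0,-3],"slide":[4.2,5.4,0],"claw":30},
    {"turn":[0,0,-3],"slide":[4.5,5.1,0],"claw":30},
    {"turn":[0,0,-3],"slide":[4.7,4.9,0],"claw":30},
    {"turn":[0,0,-2],"slide":[3.3,3.2,0],"claw":30},
  ],
)

```text
t: 7.0
eef_pos: [492.1, 85.0, 59.6]
tcp_rot: [3.142, 0.0, 2.283]
ft_force: [-0.2, -1.6, 0.8]
opening: 0.296
grip_force: 0.2
```

jog_arm(
  targets=[
    {"turn":[0,0,-1],"slide":[1.7,1.5,0],"claw":30},
    {"turn":[0,0,-1],"slide":[1.7,1.5,0],"claw":30},
    {"turn":[0,0,0],"slide":[0,0,0],"claw":30},
  ],
)

```text
t: 7.38
eef_pos: [495.4, 87.9, 59.7]
tcp_rot: [3.141, 0.0, 2.25]
ft_force: [-0.5, -0.4, -0.1]
opening: 0.298
grip_force: 0.0
```

```bash
python3 - <<'E'
from h import *
c=read_camera("top");f=c["frame"]
print(state()["eef_pos"])
cv2.imwrite("pics/t3.png",cv2.resize(f[125:240,310:440],None,fx=5,fy=5,interpolation=cv2.INTER_CUBIC))
E
```

```text
[495.29291998  87.81777863  59.66478197]
```

View pics/t3.png

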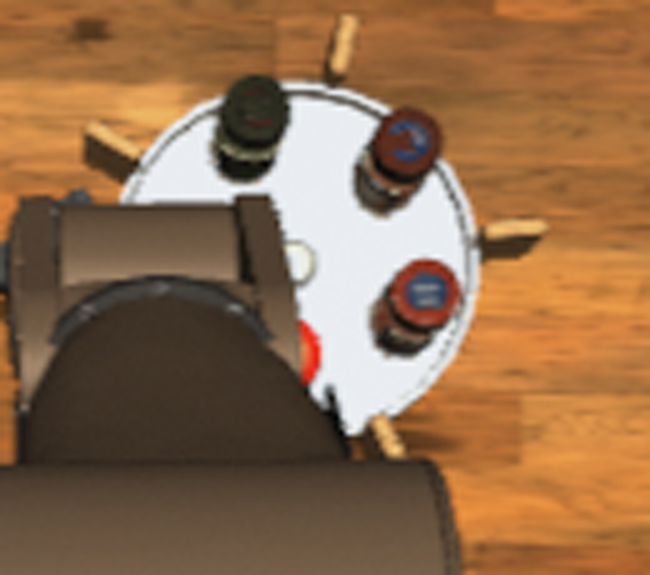

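jog_arm(
  targets=[
    {"turn":[0,0,0],"slide":[-2,-1.6,0],"claw":30},
    {"turn":[0,0,0],"slide":[-2,-1.6,0],"claw":30},
    {"turn":[0,0,0],"slide":[0,0,30],"claw":30},
    {"turn":[0,0,0],"slide":[0,0,50],"claw":60},
    {"turn":[0,0,0],"slide":[0,0,60],"claw":75},
  ],
)

```text
t: 8.05
eef_pos: [490.6, 84.4, 200.7]
tcp_rot: [-3.14, -0.001, 2.25]
ft_force: [0.8, 0.1, -0.9]
opening: 0.452
grip_force: 0.0
```

jog_arm(
  targets=[
    {"turn":[0,0,8],"slide":[-30,40,20],"claw":75},
    {"turn":[0,0,8],"slide":[-30,40,0],"claw":75},
    {"turn":[0,0,8],"slide":[-10,40,0],"claw":75},
    {"turn":[0,0,8],"slide":[0,40,0],"claw":75},
    {"turn":[0,0,7.6],"slide":[0,40,0],"claw":75},
  ],
)

```text
t: 8.68
eef_pos: [420.9, 285.8, 219.9]
tcp_rot: [3.141, 0.0, 2.946]
ft_force: [1.2, 0.3, -0.1]
opening: 0.751
grip_force: 0.0
```

```bash
python3 - <<'E'
from h import *
c=read_camera("top");f=c["frame"]
fins(c,[(347,15),(545,228),(87,128)])
cv2.imwrite("pics/t4.png",cv2.resize(f[125:240,310:440],None,fx=5,fy=5,interpolation=cv2.INTER_CUBIC))
hsv=cv2.cvtColor(f,cv2.COLOR_BGR2HSV)
print(look_for("red_jar","top"),state()["tcp_rot"],state()["eef_pos"],state()["joints"])
F=C+75*np.array([np.cos(np.radians(168.5)),np.sin(np.radians(168.5))]);p=proj(c,[*F,130]);print(F,p,((p-[310,125])*5+2))
E
```

```text
145 61.608771361124006 front fin 1.1087713611240133
144 60.42631289504716 front fin 71.92631289504715
144 61.52104777885585 front fin 1.0210477788558592
[{'xy': [364.7, 196.8], 'conf': 0.53}] [3.14090824e+00 1.24496962e-04 2.94717224e+00] [420.98445655 287.08744837 219.51055495] [ 4.68563564e-01  3.21722681e-01  1.83134540e+00  5.54298004e-04
  9.88005286e-01 -9.08117330e-01]
[504.50564715   0.95259508] [366.13732544 195.4358325 ] [282.6866272  354.17916248]
```

View pics/t4.png

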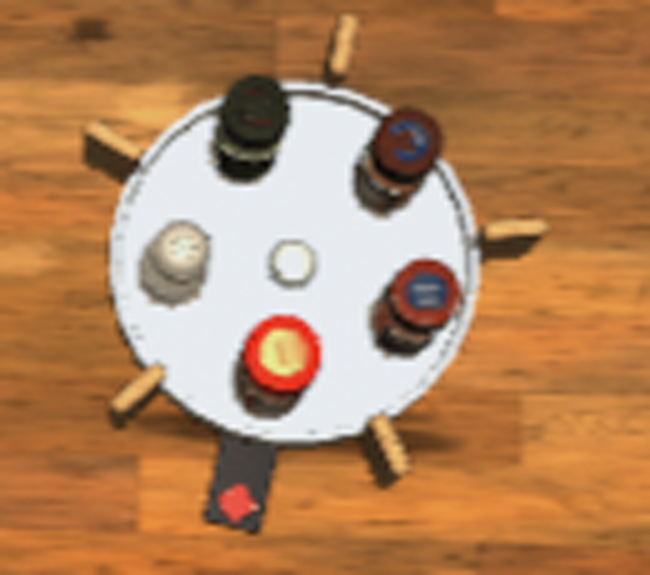

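Red cap at crop (282,353), almost exactly on the predicted front place (283,354), and all jars are upright. Next I grasp the jar.

jog_arm(
  targets=[
    {"turn":[0,0,0],"slide":[12,-50,0],"claw":75},
    {"turn":[0,0,0],"slide":[18,-50,0],"claw":75},
    {"turn":[0,0,0],"slide":[18,-50,0],"claw":75},
    {"turn":[0,0,0],"slide":[18,-50,0],"claw":75},
    {"turn":[0,0,0],"slide":[18,-50,0],"claw":75},
  ],
)

```text
t: 9.4
eef_pos: [505.2, 32.2, 219.7]
tcp_rot: [3.142, -0.0, 2.94]
ft_force: [0.9, 0.5, 0.7]
opening: 0.749
grip_force: 0.0
```

jog_arm(
  targets=[
    {"turn":[0,0,0],"slide":[0,-36,0],"claw":75},
    {"turn":[0,0,0],"slide":[0,0,-30],"claw":75},
    {"turn":[0,0,0],"slide":[0,0,-30],"claw":75},
    {"turn":[0,0,0],"slide":[0,0,0],"claw":75},
    {"turn":[0,0,0],"slide":[0,0,0],"claw":75},
  ],
)

```text
t: 10.02
eef_pos: [505.5, -1.6, 160.6]
tcp_rot: [3.141, 0.001, 2.941]
ft_force: [0.2, -1.1, 0.2]
opening: 0.747
grip_force: 0.0
```

jog_arm(
  targets=[
    {"turn":[0,0,0],"slide":[-0.5,2.5,-10],"claw":75},
    {"turn":[0,0,0],"slide":[0,0,-20],"claw":75},
    {"turn":[0,0,0],"slide":[0,0,-20],"claw":75},
    {"turn":[0,0,0],"slide":[0,0,-18],"claw":75},
    {"turn":[0,0,0],"slide":[0,0,0],"claw":70},
  ],
)

```text
t: 10.65
eef_pos: [504.4, 1.4, 91.0]
tcp_rot: [-3.142, -0.002, 2.941]
ft_force: [-0.6, 0.1, 0.9]
opening: 0.713
grip_force: 0.0
```

jog_arm(
  targets=[
    {"turn":[0,0,0],"slide":[0,0,0],"claw":60},
    {"turn":[0,0,0],"slide":[0,0,0],"claw":54},
    {"turn":[0,0,0],"slide":[0,0,0],"claw":50},
    {"turn":[0,0,0],"slide":[0,0,0],"claw":40},
    {"turn":[0,0,0],"slide":[0,0,0],"claw":30},
  ],
)

```text
t: 11.28
eef_pos: [505.0, 1.1, 91.9]
tcp_rot: [3.141, 0.001, 2.941]
ft_force: [-0.7, -0.2, 4.5]
opening: 0.466
grip_force: 30.0
```

jog_arm(
  targets=[
    {"turn":[0,0,0],"slide":[0,0,0],"claw":20},
    {"turn":[0,0,0],"slide":[0,0,0],"claw":20},
  ],
)

```text
t: 11.52
eef_pos: [505.0, 1.1, 91.9]
tcp_rot: [3.141, 0.001, 2.941]
ft_force: [0.1, 0.3, 6.1]
opening: 0.464
grip_force: 30.0
```

Gripped (44 mm). Now I lift it and carry it to the board centre at (464,328).

jog_arm(
  targets=[
    {"turn":[0,0,0],"slide":[0,0,10],"claw":20},
    {"turn":[0,0,0],"slide":[0,0,30],"claw":20},
    {"turn":[0,0,0],"slide":[0,0,40],"claw":20},
    {"turn":[0,0,0],"slide":[0,0,40],"claw":20},
    {"turn":[0,0,0],"slide":[0,0,20],"claw":20},
  ],
)

```text
t: 12.15
eef_pos: [505.0, 1.1, 234.1]
tcp_rot: [3.141, 0.002, 2.941]
ft_force: [-0.1, 0.5, -2.1]
opening: 0.462
grip_force: 30.0
```

jog_arm(
  targets=[
    {"turn":[0,0,0],"slide":[-5,20,0],"claw":20},
    {"turn":[0,0,0],"slide":[-5,40,0],"claw":20},
    {"turn":[0,0,0],"slide":[-5,40,0],"claw":20},
    {"turn":[0,0,0],"slide":[-5,40,0],"claw":20},
    {"turn":[0,0,0],"slide":[-5,40,0],"claw":20},
  ],
)

```text
t: 12.78
eef_pos: [479.3, 182.3, 232.0]
tcp_rot: [-3.142, -0.0, 2.941]
ft_force: [1.4, -0.2, -1.5]
opening: 0.461
grip_force: 30.0
```

jog_arm(
  targets=[
    {"turn":[0,0,0],"slide":[-5,40,0],"claw":20},
    {"turn":[0,0,0],"slide":[-5,40,0],"claw":20},
    {"turn":[0,0,0],"slide":[-5,40,0],"claw":20},
    {"turn":[0,0,0],"slide":[-1,27,0],"claw":20},
    {"turn":[0,0,0],"slide":[0,0,0],"claw":20},
  ],
)

```text
t: 13.4
eef_pos: [463.2, 329.4, 231.6]
tcp_rot: [-3.141, -0.0, 2.944]
ft_force: [0.1, 0.1, -1.5]
opening: 0.465
grip_force: 30.0
```

```bash
python3 - <<'E'
from h import *
c=read_camera("scene");f=c["frame"]
print(state()["eef_pos"],state()["tcp_rot"],state()["ft_force"])
cv2.imwrite("pics/s5.png",cv2.resize(f[90:270,210:430],None,fx=3,fy=3,interpolation=cv2.INTER_CUBIC))
E
```

```text
[463.32843656 328.35770671 231.60885741] [-3.14108801e+00 -4.86230562e-04  2.94282716e+00] [-0.22217431 -1.04738418 -1.39821866]
```

View pics/s5.png

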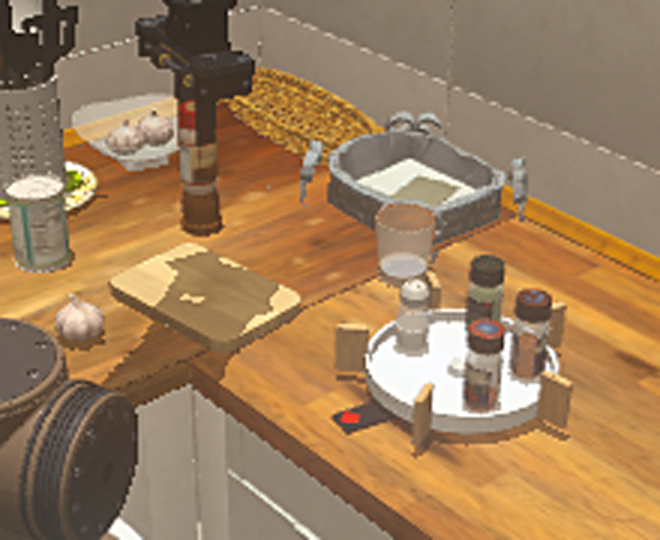

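The jar hangs upright in the gripper over the board (crop (190,140)), and the other four are still standing on the tray. Next I lower it.

jog_arm(
  targets=[
    {"turn":[0,0,0],"slide":[0,0,-40],"claw":20},
    {"turn":[0,0,0],"slide":[0,0,-40],"claw":20},
    {"turn":[0,0,0],"slide":[0,0,-35],"claw":20},
    {"turn":[0,0,0],"slide":[0,0,-18],"claw":20},
    {"turn":[0,0,0],"slide":[0,0,0],"claw":20},
  ],
)

```text
t: 14.08
eef_pos: [463.5, 326.9, 97.8]
tcp_rot: [-3.14, -0.002, 2.94]
ft_force: [0.3, -0.5, -2.2]
opening: 0.459
grip_force: 30.0
```

jog_arm(
  targets=[
    {"turn":[0,0,0],"slide":[0,0,-3],"claw":20},
    {"turn":[0,0,0],"slide":[0,0,-2],"claw":20},
    {"turn":[0,0,0],"slide":[0,0,-2],"claw":20},
    {"turn":[0,0,0],"slide":[0,0,-1],"claw":20},
    {"turn":[0,0,0],"slide":[0,0,0],"claw":20},
  ],
)

```text
t: 14.7
eef_pos: [463.8, 328.2, 90.7]
tcp_rot: [3.142, 0.0, 2.941]
ft_force: [-0.3, -0.3, -1.2]
opening: 0.466
grip_force: 30.0
```

jog_arm(
  targets=[
    {"turn":[0,0,0],"slide":[0,0,-0.7],"claw":20},
    {"turn":[0,0,0],"slide":[0,0,-0.7],"claw":20},
    {"turn":[0,0,0],"slide":[0,0,0],"claw":20},
    {"turn":[0,0,0],"slide":[0,0,0],"claw":20},
  ],
)

```text
t: 15.2
eef_pos: [463.9, 328.2, 89.6]
tcp_rot: [3.141, 0.0, 2.941]
ft_force: [-0.2, -1.9, 5.3]
opening: 0.462
grip_force: 30.0
```

Contact felt. I'll release slowly and rise.

jog_arm(
  targets=[
    {"turn":[0,0,0],"slide":[0,0,0],"claw":50},
    {"turn":[0,0,0],"slide":[0,0,0],"claw":60},
    {"turn":[0,0,0],"slide":[0,0,0],"claw":75},
    {"turn":[0,0,0],"slide":[0,0,0],"claw":75},
    {"turn":[0,0,0],"slide":[0,0,0],"claw":75},
  ],
)

```text
t: 15.82
eef_pos: [463.8, 328.1, 89.2]
tcp_rot: [3.141, 0.0, 2.941]
ft_force: [0.4, 0.6, 0.7]
opening: 0.749
grip_force: 0.0
```

jog_arm(
  targets=[
    {"turn":[0,0,0],"slide":[0,0,15],"claw":75},
    {"turn":[0,0,0],"slide":[0,0,30],"claw":75},
    {"turn":[0,0,0],"slide":[0,0,40],"claw":75},
    {"turn":[0,0,0],"slide":[0,0,45],"claw":75},
    {"turn":[0,0,0],"slide":[0,0,0],"claw":75},
  ],
)

```text
t: 16.45
eef_pos: [464.8, 328.7, 223.5]
tcp_rot: [3.137, 0.005, 2.941]
ft_force: [-1.0, 0.7, -0.4]
opening: 0.75
grip_force: 0.0
```

```bash
python3 - <<'E'
from h import *
c=read_camera("scene");f=c["frame"]
print(state()["eef_pos"],state()["opening"])
cv2.imwrite("pics/s6.png",cv2.resize(f[90:270,210:430],None,fx=3,fy=3,interpolation=cv2.INTER_CUBIC))
E
```

```text
[464.09983197 328.29408801 221.33384367] 0.7518958383522185
```

View pics/s6.png

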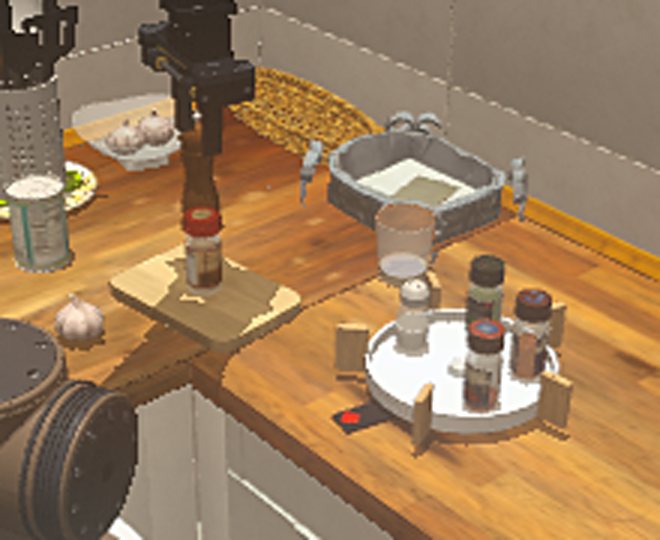

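The red jar stands upright mid-board at crop (204,250), the gripper is clear above it, and the other jars and bystanders are in place.

```bash
python3 -c "
from cell import *
print(job_done())"
```

```text
the job is handed in; nothing more can be done
None
```

The red-topped jar was turned to the front by the fins, lifted out and set down upright mid-board; the last picture shows the other jars and bystanders in place, and the job is handed in (no verdict was returned).

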